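Rack the tacky door samples with the lifter

TASK

The little door samples on the right have just been lacquered and are still tacky, so the robot itself must never touch them: with the flat lifter, slide under each one, carry it level to the drying rack and set it down gently astride its own pair of rails, flat, in line and wholly on them. When all the samples are racked, throw the fan switch fully over to start the drying fan, and finish with the lifter lying flat on its black mat and everything else on the bench left where it was.

Things in the scene. Friction and masses are not known exactly. Their poses are not given: they have to be found in the camera images.
- sample_a: brown wood door sample, 90 (x) by 88 (y) mm, 130 g, tacky; may be absent. A 12 mm board on two cleats that run along x under its y edges, 9 mm wide, 15 high: the tunnel between them is 70 wide, 15 high, open at both x ends. Origin: middle, level with the cleats' feet (board underside z = 15 mm, top 27); z up. Starts standing on the bench.
- sample_b: green door sample, 90 (x) by 88 (y) mm, 130 g, tacky; may be absent. A 12 mm board on two cleats that run along x under its y edges, 9 mm wide, 15 high: the tunnel between them is 70 wide, 15 high, open at both x ends. Origin: middle, level with the cleats' feet (board underside z = 15 mm, top 27); z up. Starts standing on the bench.
- sample_c: red door sample, 90 (x) by 88 (y) mm, 130 g, tacky; may be absent. A 12 mm board on two cleats that run along x under its y edges, 9 mm wide, 15 high: the tunnel between them is 70 wide, 15 high, open at both x ends. Origin: middle, level with the cleats' feet (board underside z = 15 mm, top 27); z up. Starts standing on the bench.
- sample_d: blue door sample, 90 (x) by 88 (y) mm, 130 g, tacky; may be absent. A 12 mm board on two cleats that run along x under its y edges, 9 mm wide, 15 high: the tunnel between them is 70 wide, 15 high, open at both x ends. Origin: middle, level with the cleats' feet (board underside z = 15 mm, top 27); z up. Starts standing on the bench.
- lifter: flat steel lifter with orange handle, 250 g, lying on its mat. Blade 24 mm wide, 4 thick, x from -90 to +118 (tip), with a heel plate 70 wide (y), 4 thick, x -90 to -60. A post 12 (x) by 14 mm at x = 0 carries the handle: a bar along x from -50 to +50, 22 mm wide (y), z 60 to 86. Origin: underside of the blade, below the handle's middle; z up.
- lifter_mat: thin black rubber mat for the lifter, 215 (x) by 80 (y) by 2 mm, fixed. Origin: middle of its underside; x along its length.
- rack: fixed drying rack, base 155 (x) by 385 (y) by 10 mm. Four bays 105 mm apart, each a pair of rails along x: 150 long, 9 wide, 16 high, tops at z = 70, 40 mm clear between the pair, 58 over their outsides, open between. A racked sample's board lies on the rail tops, its cleats hanging outside. Origin: middle of the underside; x along the rails, away from the robot.
- bay0 (a point): middle of bay 0 of the rack (y = -157.5 mm), at the height of the rail tops; axes as the rack's.
- bay1 (a point): middle of bay 1 of the rack (y = -52.5 mm), at the height of the rail tops; axes as the rack's.
- bay2 (a point): middle of bay 2 of the rack (y = 52.5 mm), at the height of the rail tops; axes as the rack's.
- bay3 (a point): middle of bay 3 of the rack (y = 157.5 mm), at the height of the rail tops; axes as the rack's.
- fan_switch (a joint): toggle lever of the drying fan's switch box: 0 = off, leaning towards the box's -x; 1.0 = fully over to its +x, on. It stays where it is left.
- fan_switch_tip (a point): middle of the red 26 mm ball on the lever's end, 80 mm from the pivot; the pivot axis is along the box's y.
- fan_switch_base: yellow switch box 70 (x) by 50 (y) by 25 mm, fixed; origin: middle of its underside; the lever's pivot is 22 mm above it. The lever swings in its x-z plane.
- lacquer_tin: bystander, leave it alone: lacquer tin, 90 mm across, 110 high
- glue: bystander, leave it alone: glue bottle, 60 mm across, 170 high
- sanding_block: bystander, leave it alone: cork sanding block 65 by 110 by 26 mm
- tape_measure: bystander, leave it alone: yellow tape measure 75 by 40 by 65 mm high
- try_square: bystander, leave it alone: try square, stock 110 mm and blade 160 mm, under 20 mm high
- mug: bystander, leave it alone: blue mug, 80 mm across, 90 high
- brush: bystander, leave it alone: brush, lying flat
Things that resemble listed ones, but are neither listed nor needed, are in the scene too. There is more than one size of the sample_b; the one meant has the size given above.

How it is judged:
By the outcome, as a careful person would: the job done as asked, in the order asked, and still so for the second after the job is handed in, with the robot touching nothing.
Of sample_a, sample_b, sample_c, sample_d only 3 to 4 are there at a start; the rules pass over those that are not, and their reading is None.
At some moment in a run one of lifter, sample_a, sample_b, sample_c, sample_d may be knocked a few centimetres aside while the robot is not near it.
It also fails if it takes over 210 s, if anything falls off the work surface, if the arm or the gripper's body presses on something with over 40 N, if the wrist force passes 120 N, or if a joint passes its speed limit or range.

ROBOT

A 6-joint arm with a two-finger parallel gripper is mounted at the origin on the work surface. World frame = base frame: x ahead of the robot, y to its left, z up, the work surface at z = 0. Lengths are in m, angles in rad, forces in N, time in s.
With the tool pointing down it reaches from about 0.35 to 0.725 m from the base axis. Payload 6 kg.
Tool frame: the origin (TCP) lies midway between the tips of the shut fingers; the grasp point (between the pads) lies 19 mm behind it (grip_point_offset is the distance from the TCP to the grasp point, in m); z points along the fingers, y is the line along which they close (so a half turn about z gives the same grasp; the last joint's range is limited). The gripper opens to 85 mm and grips with 20 to 120 N. Pads are 22 mm wide; open, the fingers measure 114 mm over their backs; the gripper's body (76 mm by 85 mm) begins 54 mm behind the grasp point. The pads swing forward as they close: fully open they stand 13 mm farther back than shut.
Start: joints at [1.484, 0.04, 0.085, 0, -1.615, -0.334], TCP at [0.245, 0.548, 0.231] pointing down, gripper open.
Joint ranges: [-2.56, 2.56], [-1.29, 2.01], [-1.08, 1.49], [-3.29, 1.98], [-2.81, -0.18], [-2.99, 2.99]. Speed limits (rad/s): [2.57, 2.57, 3.01, 3.14, 3.14, 3.14].

INTERFACE

Orientations are given as a unit quaternion [x, y, z, w].
In Python, from station import * gives the robot as it stands. Calls block until the motion is done:
- movep(position, orientation): joint-space move of the TCP to a pose.
- move_linear(position, rot=None, feed=0.15, force_limit=None): straight line of the TCP; rot=None keeps the orientation; feed is the mean speed in m/s. With force_limit (N) it stops when the force on the tool has changed by that much, and returns True; else False.
- set_joints(angles): joint-space move.
- command_gripper(opening, f_grip=None): finger opening in m; f_grip is the grip in N (None keeps the last); returns when the fingers have stopped.
- wait(seconds).
- solve_ik(position, orientation): joint angles nearest the present ones, or None.
- get_state(): the state.
- read_camera(name): name is "side" or "top"; returns a dict with "color" (480x640x3 uint8, red, green, blue), "fx", "fy", "cx", "cy" (pixels), "cam_to_world" (4x4, takes a point from camera to world coordinates). Camera axes: x right, y down, z forward; pixel columns grow to the right and rows downward; lengths in m; the calibration is good to about 2 mm. A picture is of the moment at which its call begins. There is no depth.
A pose or a line that the arm cannot do raises MotionError and nothing moves.
- close_job(): hands the job in; it is judged then, once.
The state is a dict: "time": time; "joints": joint angles; "qvel": joint speeds; "effort": joint torques, N m; "position": TCP position; "orientation": TCP orientation; "wrist_force": force on the tool from outside, world axes, zero at the start; "torque": the same for the moment, N m; "grip_width": finger opening in m; "finger_force": force on a finger pad.
Only numpy, scipy, OpenCV 4.12 (cv2) and the standard library are available. Lean on these libraries where they do the work, as an engineer would, in place of code of your own. Each camera call takes 0.05 s, during which the arm holds its last target. There are 200 camera calls.

## Working session

There is one attempt and no reset: what is moved stays moved. The work goes in short steps, each a Python script; the robot and the scene stay as the last script left them, time stands still between calls to the robot, and variables do not carry over. Pictures are saved under pics/ and viewed, at most 14 in all, crops included, and the job is handed in when it is done.

```bash
ls; mkdir -p pics; python3 - <<'E'
from station import *
import cv2,numpy as np
for n in("top","side"):
    c=read_camera(n); np.set_printoptions(precision=4,suppress=True)
    print(n,c["fx"],c["fy"],c["cx"],c["cy"]);print(c["cam_to_world"])
    cv2.imwrite(f"pics/{n}0.png",c["color"][:,:,::-1])
s=get_state();print(s)
E
```

```text
pics
top 436.14685288686087 436.14685288686087 313.3959273273383 240.60123858373672
[[-0.0014 -0.9877  0.1566  0.4539]
 [-1.      0.     -0.0087 -0.0439]
 [ 0.0086 -0.1566 -0.9876  1.1016]
 [ 0.      0.      0.      1.    ]]
side 462.07298942270427 462.07298942270427 322.6987658071485 243.2989597491664
[[ 0.8555 -0.2746  0.439  -0.0256]
 [-0.5175 -0.4253  0.7425 -1.0796]
 [-0.0172 -0.8624 -0.506   0.7989]
 [ 0.      0.      0.      1.    ]]
{'time': 0.1, 'joints': array([ 1.4837,  0.0408,  0.0839, -0.0004, -1.6155, -0.3337]), 'qvel': array([-0.0005, -0.0005,  0.0012,  0.0002, -0.001 ,  0.0009]), 'effort': array([ -0.0048, -36.9353,  34.8278,   6.9515,  -0.0046,   0.    ]), 'position': array([0.2449, 0.5474, 0.2304]), 'orientation': array([ 0.978 , -0.2088, -0.0001,  0.0008]), 'wrist_force': array([-0.1999, -0.3995,  0.3721]), 'torque': array([ 0.0438, -0.0169,  0.0174]), 'finger_force': 0.0, 'grip_width': 0.08530334129490999}
```

View pics/top0.png

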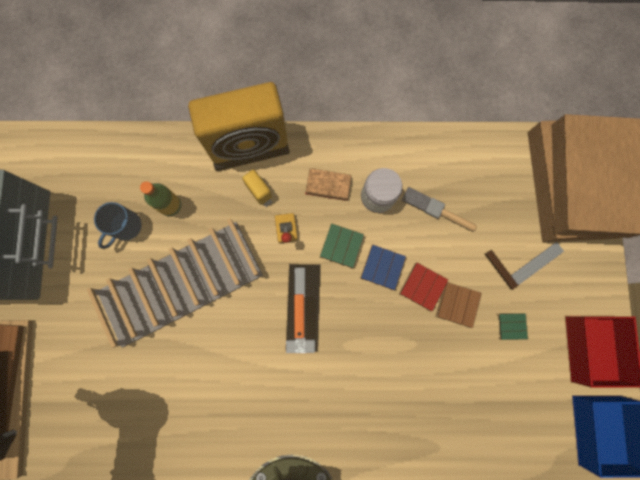

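View pics/side0.png

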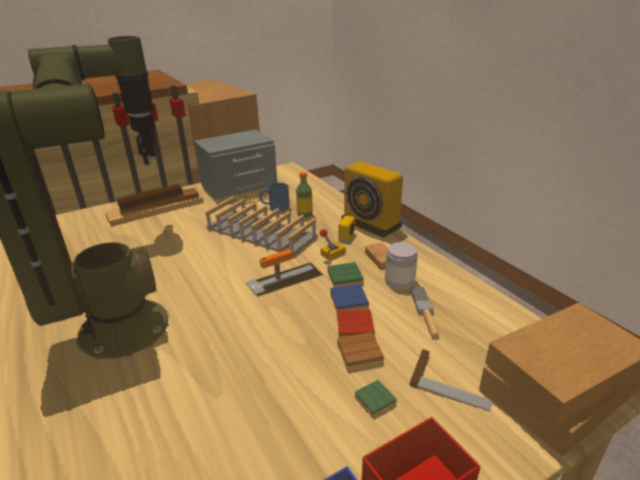

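Top view: candidates for the green sample are (342,245), the full-size one, and (513,326), a smaller decoy. Blue is at (384,267), red at (424,286) and brown at (459,304). The lifter is at (300,310) on its mat, the rack at (178,283) and the switch ball at (286,237). The yellow box at (257,186) is the tape measure. I'll check the choice, the tunnel directions and any rack marks in a close crop.

```bash
python3 - <<'E'
import cv2,numpy as np
t=cv2.imread("pics/top0.png");s=cv2.imread("pics/side0.png")
a=cv2.resize(t[210:360,80:280],(400,300),interpolation=3); b=cv2.resize(t[200:350,300:500],(400,300),interpolation=3)
c=cv2.resize(s[180:270,200:320],(400,300),interpolation=3); d=cv2.resize(s[255:375,290:450],(400,300),interpolation=3)
cv2.imwrite("pics/crop0.png",np.vstack([np.hstack([a,b]),np.hstack([c,d])]))
E
```

```text
(no output)
```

View pics/crop0.png

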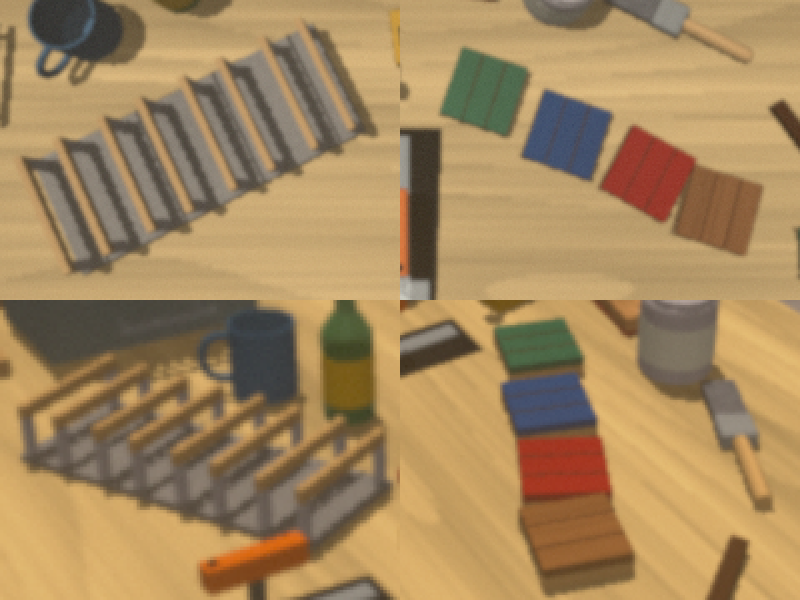

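The crop confirms that the big green sample is the right size. The grooves and tunnels run roughly along world x, the cleats are the solid faces on the y sides, and red and brown almost touch. The rack has four plain pairs of rails with no colour marks.

```bash
cat > v.py <<'E'
import cv2,numpy as np
from station import *
def cast(c,uv,z):
    uv=np.atleast_2d(np.asarray(uv,float));M=c["cam_to_world"]
    d=np.c_[(uv[:,0]-c["cx"])/c["fx"],(uv[:,1]-c["cy"])/c["fy"],np.ones(len(uv))]@M[:3,:3].T
    o=M[:3,3];return (o+d*((z-o[2])/d[:,2])[:,None])[:,:2]
def proj(c,p):
    M=c["cam_to_world"];q=(np.atleast_2d(p)-M[:3,3])@M[:3,:3]
    return np.c_[q[:,0]/q[:,2]*c["fx"]+c["cx"],q[:,1]/q[:,2]*c["fy"]+c["cy"]]
HS={"a":((6,100,60),(13,255,165)),"b":((60,70,30),(90,255,160)),"c":((170,130,60),(180,255,255)),"d":((105,120,50),(125,255,200))}
def mask(c,lo,hi):
    h=cv2.cvtColor(c["color"],cv2.COLOR_RGB2HSV);m=cv2.inRange(h,lo,hi)
    if lo[0]>=170:m|=cv2.inRange(h,(0,lo[1],lo[2]),(4,hi[1],hi[2]))
    return cv2.morphologyEx(m,cv2.MORPH_CLOSE,np.ones((5,5)))
def rects(c,m,z,amin=300):
    out=[]
    for k in cv2.findContours(m,cv2.RETR_EXTERNAL,cv2.CHAIN_APPROX_NONE)[0]:
        a=cv2.contourArea(k)
        if a<amin: continue
        r=cv2.minAreaRect((cast(c,k[:,0],z)*1000).astype(np.float32))
        out.append((np.array(r[0]),np.array(r[1]),r[2],cv2.moments(k)["m10"]/a,cv2.moments(k)["m01"]/a,a))
    return out
E
python3 - <<'E'
from v import *
np.set_printoptions(precision=3,suppress=True)
c=read_camera("top");h=cv2.cvtColor(c["color"],cv2.COLOR_RGB2HSV)
for n,p in dict(brown=(459,304),brown2=(470,310),red=(424,286),blue=(384,267),green=(342,245),rail=(99,304),rail2=(199,268),bench=(250,330),bench2=(500,380),base=(190,275),cleat=(105,320),mat=(310,275),blade=(300,285),heel=(300,346),handle=(299,320),ball=(286,237),swb=(283,222)).items(): print(n,h[p[1],p[0]])
for k,(lo,hi) in HS.items():
    for r in rects(c,mask(c,lo,hi),.027): print(k,r)
print("mat",*[r for r in rects(c,mask(c,(0,0,0),(179,130,70)),.002,800)])
print("handle",*rects(c,mask(c,(5,190,150),(12,255,255)),.086,100))
E
```

```text
brown [ 13 144 135]
brown2 [ 13 139 139]
red [  4 183 153]
blue [110  97 108]
green [ 59  70 105]
rail [ 18 111 113]
rail2 [ 17  50 147]
bench [ 20 106 190]
bench2 [ 18 106 199]
base [ 18  38 134]
cleat [ 17 124 113]
mat [17 84 61]
blade [ 21  21 159]
heel [ 30  17 183]
handle [ 11 179 217]
ball [  4 176 164]
swb [ 20 151 152]
a (array([353.833, 671.003]), array([130.88 ,  45.108]), 6.302440166473389, 8.70260747004933, 341.7536997885835, 473.0)
a (array([ 487.531, -367.201]), array([187.832,  91.529]), 62.067176818847656, 455.7133473095737, 303.0417889587701, 1192.5)
b (array([ 414.397, -537.922]), array([56.611, 52.491]), 89.89038848876953, 513.096463022508, 326.32618792425865, 466.5)
c (array([ 354.555, -755.926]), array([173.855, 162.081]), 89.83809661865234, 604.1433048740948, 351.1696747000973, 4626.5)
c (array([ 510.15 , -324.906]), array([83.585, 83.2  ]), 60.453224182128906, 423.91996855345906, 286.6482704402515, 1060.0)
d (array([ 161.005, -746.699]), array([155.923, 174.95 ]), 89.74667358398438, 608.3555059681931, 435.15899833528135, 4705.5)
mat (array([260.388, 682.891]), array([303.806,  50.026]), 1.9297798871994019, 6.376868379045131, 400.2423450877957, 1148.5) (array([677.979, 447.257]), array([119.985,  75.691]), 62.17191696166992, 117.90050205385668, 221.56823368324964, 1095.5) (array([645.424, 691.094]), array([328.628, 127.015]), 0.7181155681610107, 21.562343450115478, 237.8085618555024, 5123.5) (array([884.509, 116.922]), array([ 96.105, 195.835]), 14.218238830566406, 247.65285739100224, 146.6867291992357, 1919.0)
handle
```

```bash
python3 - <<'E'
s=open("v.py").read()
i=s.index("HS=");j=s.index("\n",i)
s=s[:i]+'HS={"a":((9,128,70),(15,200,175)),"b":((45,40,50),(90,255,170)),"c":((170,130,60),(180,255,255)),"d":((100,60,50),(125,255,200))}'+s[j:]
s=s.replace("(5,5))","(3,3))").replace("<=4","<=6").replace("(4,hi","(6,hi")
s+='''
def sample(k,c=None,verbose=True):
    "pose of sample k: centre xy (m), yaw of x axis (nearest 0), size"
    c=c or read_camera("top");res=[]
    m=mask(c,*HS[k]);m=cv2.morphologyEx(m,cv2.MORPH_OPEN,np.ones((5,5)))
    for p,sz,ang,u,v,a in rects(c,m,.027,600):
        if not(70<min(sz) and max(sz)<100 and u<560): continue
        yaw=(ang+45)%90-45
        res.append((p/1000,np.radians(yaw),sz))
        if verbose: print(k,p.round(1),round(yaw,1),sz.round(1),(round(u),round(v)))
    return res
'''
open("v.py","w").write(s)
E
python3 - <<'E'
from v import *
np.set_printoptions(precision=3,suppress=True)
c=read_camera("top")
for k in HS: sample(k,c)
R=lambda *a:[(r[0].round(1),r[1].round(1),round(r[2],1),round(r[3]),round(r[4])) for r in rects(*a) if 80<r[3]<560 and 100<r[4]<420]
print("handle",R(c,mask(c,(9,150,150),(14,255,255)),.086,60))
h=cv2.cvtColor(c["color"],cv2.COLOR_RGB2HSV)
mm=np.zeros((480,640),np.uint8);mm[255:365,275:330]=cv2.inRange(h,(0,0,0),(179,255,90))[255:365,275:330]
# mat hull incl. blade/handle
nb=np.zeros_like(mm);nb[255:365,275:330]=255-cv2.inRange(h,(14,70,130),(26,255,255))[255:365,275:330]
print("mat",R(c,nb,.002,800))
print("swbox",R(c,mask(c,(18,135,90),(28,255,255)),.025,60));print("ball",R(c,mask(c,(170,130,60),(180,255,255)),.09,30))
# rack: everything non-bench
rk=np.zeros_like(mm);rk[215:350,85:268]=255-cv2.inRange(h,(14,70,150),(26,255,255))[215:350,85:268]
cv2.imwrite("pics/m1.png",np.hstack([cv2.resize(rk[205:355,80:280],(400,300)),cv2.resize(h[205:355,80:280,2],(400,300),interpolation=3)]))
cs=read_camera("side")
cr=cv2.resize(cs["color"][185:260,195:325,::-1],(800,462),interpolation=3);cv2.imwrite("pics/m2.png",cr)
E
```

```text
a [ 467.7 -407.1] -17.8 [92.2 88.3] (459, 304)
b [ 612.8 -124.2] -18.8 [82.9 84.7] (342, 245)
c [ 510.2 -325.2] -29.2 [85.7 85.3] (424, 287)
d [ 558.6 -225.9] -19.4 [82.9 84.3] (383, 267)
handle [(array([440.2, -18.4]), array([95. , 20.8]), 0.1, 299, 316), (array([745.6, 348.8]), array([26.5, 26.9]), 47.7, 146, 187)]
mat [(array([459.3, -27.8]), array([ 80.6, 220.4]), 88.1, 303, 308)]
swbox [(array([658.7,  16.2]), array([71.6, 51.1]), 7.3, 286, 224), (array([714.5, 308.9]), array([36.2, 55.6]), 49.4, 171, 206), (array([766.2,  90.5]), array([88.9, 43.3]), 35.5, 257, 186), (array([937.1, 142.2]), array([180.5, 235.5]), 14.6, 234, 111)]
ball [(array([ 506.9, -308.7]), array([80.7, 80.3]), 60.8, 424, 287), (array([622.7,  11. ]), array([18. , 19.1]), 64.2, 286, 237)]
```

View pics/m1.png

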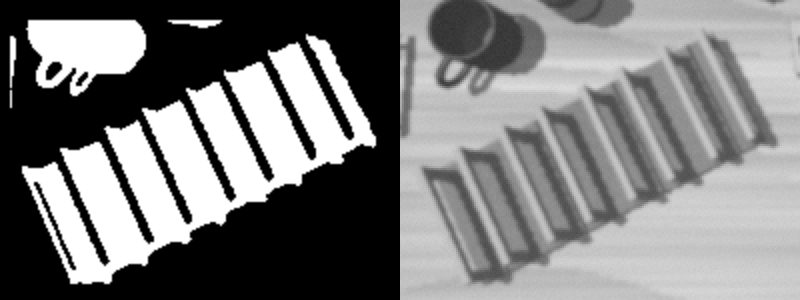

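View pics/m2.png

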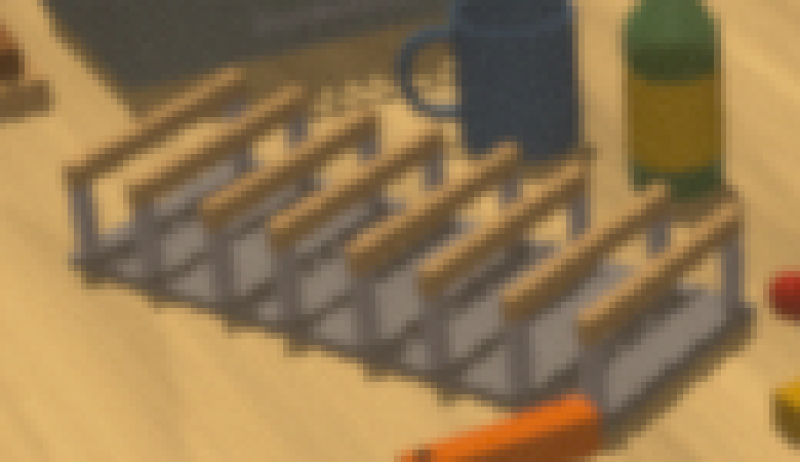

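The mask shows the rail tops as dark strips, from about (25,170) to (375,145) in the crop. In the side crop the rail ends are clear: outer right rail from front (582,315) to back (735,200), outer left rail from (68,170) to (240,68).

```bash
python3 - <<'E'
from v import *
np.set_printoptions(precision=1,suppress=True)
c=read_camera("top");h=cv2.cvtColor(c["color"],cv2.COLOR_RGB2HSV)
b=cv2.inRange(h,(14,60,140),(26,255,255))
poly=np.array([[93,291],[235,222],[262,277],[125,341]])
pm=cv2.fillPoly(np.zeros_like(b),[poly],255)
n,l,st,ce=cv2.connectedComponentsWithStats(b&pm)
L=[]
for i in range(1,n):
    if st[i,4]<40: continue
    v,u=np.where(l==i);p=cast(c,np.c_[u,v],.07)*1000
    vx,vy,x0,y0=cv2.fitLine(p.astype(np.float32),2,0,.01,.01).ravel()
    d=np.array([vx,vy])*np.sign(vx);t=(p-[x0,y0])@d
    print(st[i,4],ce[i],"ang",round(float(np.degrees(np.arctan2(d[1],d[0]))),2),"mid",x0,y0,"ext",t.min(),t.max());L.append((x0,y0,d))
d=np.mean([q[2] for q in L],0);d/=np.linalg.norm(d);nrm=np.array([-d[1],d[0]])
print("yaw",np.degrees(np.arctan2(d[1],d[0])),"offs",np.sort([q[0]*nrm[0]+q[1]*nrm[1] for q in L]))
s=read_camera("side")
for a in [((582,315),(735,200)),((68,170),(240,68))]:
    w=cast(s,[(195+x/6.154,185+y/6.154) for x,y in a],.07)*1000;print("side rail",w,"along",w@d,"off",w@nrm)
bw=cast(c,[(93,291),(235,222)],.07)*1000;print(bw@d)
# base corners front from top image at z=.01
E
```

```text
331 [242.6 248.2] ang 27.58 mid 599.3426 116.010345 ext -70.07763815152681 66.5847382738078
335 [223.3 257.5] ang 31.05 mid 577.1654 161.22156 ext -71.73451316247402 69.11965583625195
317 [201.8 268. ] ang 29.94 mid 552.0614 211.23808 ext -71.85718380099375 67.24982534188015
318 [182.4 277.1] ang 30.67 mid 530.5409 256.02353 ext -73.86290709077795 67.19086781240279
300 [161.1 288.2] ang 29.43 mid 504.63025 304.57584 ext -73.76063260479557 67.08327994249662
325 [141.5 297.5] ang 30.31 mid 483.08658 349.35733 ext -75.79690196360215 67.2805658043169
300 [120.  308.8] ang 29.04 mid 457.0833 397.64386 ext -73.1968298928907 67.2066274468921
yaw 29.718616 offs [-196.4 -146.1  -90.2  -40.7   14.3   63.9  118.7]
side rail [[540.8  86.4]
 [673.9 156. ]] along [512.5 662.6] off [-193.  -198.6]
side rail [[370.1 399. ]
 [507.  477.4]] along [519.3 677. ] off [163.1 163.3]
[662.2 642.9]
```

```bash
python3 - <<'E'
from v import *
np.set_printoptions(precision=1,suppress=True)
c=read_camera("top")
for nm,P,z in (("back",[(22,167),(62,150),(108,127),(145,108),(188,90),(228,72),(268,52),(308,37)],.07),("front",[(105,262),(150,240),(188,220),(231,198),(268,178),(312,156),(350,137)],.07),("base",[(72,283),(375,145)],.0)):
    w=cast(c,[(80+x/2,205+y/2) for x,y in P],z)*1000
    vx,vy,x0,y0=cv2.fitLine(w.astype(np.float32),2,0,.01,.01).ravel()
    print(nm,np.degrees(np.arctan(-vx/vy)),x0,y0,w[[0,-1]].ravel())
# line segment edges in metric
s=read_camera("side")
F=[(68,170),(132,190),(205,212),(272,235),(348,255),(420,280),(505,303),(582,325)]
w=cast(s,[(195+x/6.154,185+y/6.154) for x,y in F],.07)*1000
vx,vy,x0,y0=cv2.fitLine(w.astype(np.float32),2,0,.01,.01).ravel()
print("side front",np.degrees(np.arctan(-vx/vy)),x0,y0);print(w)
from scipy.optimize import least_squares
mids=np.array([[599.3,116],[577.2,161.2],[552.1,211.2],[530.5,256],[504.6,304.6],[483.1,349.4],[457.1,397.6]])
yy=np.array([-182,-133,-77,-28,28,77,133])
for y in np.radians([27,27.5,28,28.5,29]):
    n=np.array([-np.sin(y),np.cos(y)]);o=mids@n-yy;print(np.degrees(y),o.mean(),o.std(),o-o.mean())
E
```

```text
back 25.494352 582.8993 303.12924 [503.9 468.3 659.2 137.9]
front 27.427818 467.17056 223.88145 [394.7 364.5 538.8  85.1]
base 24.59884 450.00082 246.57182 [365.6 431.  534.4  62.2]
side front 27.1431 452.1755 237.09015
[[370.1 399. ]
 [392.5 354.2]
 [417.5 305.5]
 [438.6 259.1]
 [464.5 214.6]
 [485.6 167.4]
 [512.6 119.9]
 [535.9  77.1]]
27.0 14.387472208143071 0.6355052694680174 [-1.1  0.2  0.1  0.9 -0.1  0.6 -0.6]
27.5 9.257252546692015 0.628894848012292 [-1.1  0.2  0.1  0.9 -0.1  0.6 -0.6]
28.0 4.1283079102816895 0.6208474939004528 [-1.1  0.2  0.2  0.9 -0.1  0.6 -0.7]
28.500000000000004 -0.9989711120962552 0.6119412811834407 [-1.   0.2  0.2  0.8 -0.1  0.5 -0.7]
29.000000000000004 -6.124194058293298 0.6031013546302659 [-1.   0.3  0.2  0.8 -0.1  0.5 -0.7]
```

```bash
python3 - <<'E'
from v import *
from scipy.ndimage import gaussian_filter1d as g1
np.set_printoptions(precision=1,suppress=True,linewidth=160)
c=read_camera("top");img=c["color"].astype(np.float32)
lum=img[:,:,0]
y0=np.radians(27.5);d=np.array([np.cos(y0),np.sin(y0)]);n=np.array([-d[1],d[0]])
mids=np.array([[599.3,116],[577.2,161.2],[552.1,211.2],[530.5,256],[504.6,304.6],[483.1,349.4],[457.1,397.6]])
t=np.arange(-60,61,10.);o=np.arange(-14,14.1,.5)
for m in mids:
    E=[]
    for tt in t:
        P=np.c_[(m+tt*d+o[:,None]*n)/1000,np.full(len(o),.07)]
        uv=proj(c,P).astype(np.float32)
        pr=cv2.remap(lum,uv[:,:1],uv[:,1:],cv2.INTER_CUBIC).ravel()
        w=np.clip(pr-np.percentile(pr,40),0,None);w[abs(o)>10]=0
        gr=np.gradient(g1(pr,2));E.append(((w*o).sum()/w.sum(),o[gr.argmax()],o[gr.argmin()]))
    E=np.array(E)
    print([round(float(np.degrees(np.polyfit(t,E[:,j],1)[0])),2) for j in range(3)],E[:,1],E[:,2])
E
```

```text
[-0.06, -0.55, 0.13] [-4.  -4.5 -4.5 -5.  -4.5 -4.5 -4.  -4.  -4.  -5.  -5.  -5.5 -6. ] [4.5 4.5 4.5 4.5 5.  5.  4.  4.5 5.  5.  4.5 4.5 5. ]
[-0.01, -0.11, -0.17] [-6.  -5.5 -6.  -6.  -6.  -5.5 -5.  -5.  -5.5 -5.5 -5.5 -6.  -7. ] [3.  3.  4.5 3.5 3.  2.5 3.5 3.5 2.5 3.5 3.  2.5 3.5]
[-0.12, -0.3, -0.8] [-6.  -6.  -5.5 -5.5 -5.5 -5.  -5.5 -6.  -6.  -6.  -5.5 -6.  -7. ] [3.5 6.  4.  3.  3.5 3.  3.5 3.5 3.  3.  3.  3.  2.5]
[-0.31, -0.63, -0.19] [-6.  -6.5 -6.5 -6.5 -6.5 -6.  -6.5 -7.  -7.  -7.  -7.  -7.  -8. ] [3.  2.  3.  3.  2.5 3.  3.  2.5 2.5 2.  2.5 2.5 2.5]
[-0.21, -0.35, -0.25] [-5.5 -6.  -6.  -5.5 -6.  -6.  -5.5 -6.  -6.5 -6.  -6.  -6.5 -6.5] [4.  3.5 4.  4.  4.  3.5 4.  4.  3.5 3.5 4.  3.5 3. ]
[-0.22, -0.27, -0.02] [-6.5 -7.  -7.  -6.  -6.5 -7.  -6.5 -6.5 -7.5 -7.  -6.5 -7.  -7.5] [ 3.   3.   2.5  3.5  2.5  3.   3.5 12.5  2.5  3.   2.5  2.5  2. ]
[-0.01, -0.35, -0.25] [-5.  -6.  -5.5 -6.  -5.5 -6.  -6.  -5.5 -6.  -6.  -6.  -6.5 -6. ] [5.  4.5 5.  5.  4.5 4.  5.  5.5 5.  4.5 4.5 5.5 3. ]
```

```bash
cat >> v.py <<'E'
from scipy.spatial.transform import Rotation as Rt
Q=lambda yaw:(Rt.from_euler('z',yaw)*Rt.from_euler('x',np.pi)).as_quat()
H=.053   # TCP above blade underside when holding
RY=np.radians(27.3);RC=np.array([.516,.2778])
dr=np.array([np.cos(RY),np.sin(RY)]);nr=np.array([-dr[1],dr[0]])
BAY=[RC+(-.1575+.105*k)*nr for k in range(4)]
def corners(p,y,l=.09,w=.088):
    d=np.array([np.cos(y),np.sin(y)]);n=np.array([-d[1],d[0]])
    return np.array([p+a*l/2*d+b*w/2*n for a,b in((1,1),(1,-1),(-1,-1),(-1,1))])
E
python3 - <<'E'
from v import *
np.set_printoptions(precision=1,suppress=True)
c=read_camera("top");h=cv2.cvtColor(c["color"],cv2.COLOR_RGB2HSV)
m=np.zeros((480,640),np.uint8);m[255:365,280:330]=cv2.inRange(h,(0,0,110),(179,60,255))[255:365,280:330]
for k in cv2.findContours(m,0,1)[0]:
    if cv2.contourArea(k)<30: continue
    r=cv2.minAreaRect((cast(c,k[:,0],.006)*1000).astype(np.float32));print("steel",r)
for lo in ((8,140,120),):
    mm=mask(c,lo,(14,255,255));mm[:,:285]=0;mm[:,315:]=0
    print([(r[0],r[1],r[2]) for r in rects(c,mm,.088,60)])
dk=np.zeros_like(m);dk[255:365,275:330]=cv2.inRange(h,(0,0,0),(179,255,100))[255:365,275:330]
u=cv2.findContours(dk,0,1)[0];k=max(u,key=cv2.contourArea);print("dark",cv2.minAreaRect((cast(c,k[:,0],.002)*1000).astype(np.float32)))
a=sample("a",c)[0];b=sample("c",c)[0]
A=corners(a[0],a[1])*1000;B=corners(b[0],b[1])*1000
print(A,B,[cv2.pointPolygonTest(B.astype(np.float32),tuple(map(float,p)),True) for p in A],[cv2.pointPolygonTest(A.astype(np.float32),tuple(map(float,p)),True) for p in B])
cv2.imwrite("pics/mat.png",cv2.resize(np.hstack([c["color"][255:365,270:340,::-1],cv2.merge([m[255:365,270:340],dk[255:365,270:340],mm[255:365,270:340]])]),None,fx=5,fy=5,interpolation=3))
E
```

```text
steel ((368.7447204589844, -20.41845703125), (68.69320678710938, 33.46044921875), 89.8741455078125)
steel ((525.309326171875, -18.616600036621094), (65.0825424194336, 22.654773712158203), 0.11343779414892197)
[(array([440.2, -19.7]), array([94.9, 22.8]), 0.31907474994659424)]
dark ((462.1456298828125, -27.548969268798828), (76.75772857666016, 209.6698760986328), 88.22362518310547)
a [ 467.2 -407.3] -17.9 [93.  87.5] (459, 304)
c [ 510.2 -325.2] -29.2 [85.7 85.3] (424, 287)
[[ 523.5 -379.2]
 [ 496.6 -463. ]
 [ 410.9 -435.4]
 [ 437.9 -351.6]] [[ 571.  -308.8]
 [ 528.  -385.6]
 [ 449.5 -341.7]
 [ 492.4 -264.9]] [3.3447412157713003, -83.57110588891867, -100.6395319255269, -15.294665935522218] [-84.94632650277403, -6.231094030717347, -13.042061060392077, -99.32273437356403]
```

View pics/mat.png

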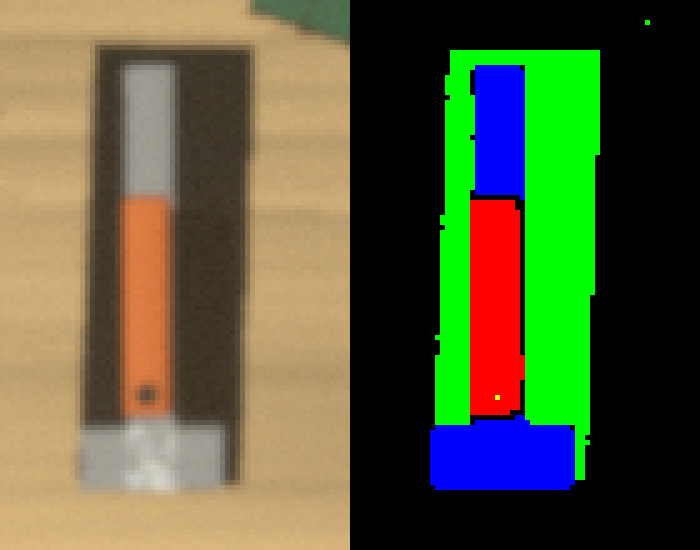

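The crop shows the lifter lying almost parallel to world x, with its handle from (122,195) to (172,415) in the crop. The mat is yawed about −1.9°, and the heel sits at the mat's lower-left edge. Next I'll grip the lifter.

```bash
cat >> v.py <<'E'
def ml(xy,z,yaw=None,feed=.2,**k): return move_linear([xy[0],xy[1],z+H],rot=None if yaw is None else Q(yaw),feed=feed,**k)
def status(t=""):
    s=get_state();print(t,"t",round(s["time"],1),"pos",np.round(s["position"],4),"grip",round(s["grip_width"],4),"F",np.round(s["wrist_force"],1),"q",np.round(s["joints"],2))
E
python3 - <<'E'
from v import *
p=[.441,-.0195];y=np.radians(.4)
command_gripper(.06)
movep([*p,.16],Q(y));status("above")
move_linear([*p,.002+H],feed=.1);status("at")
command_gripper(.0,f_grip=100);status("grip")
ml(p,.06,feed=.1);status("lift")
c=read_camera("side");cv2.imwrite("pics/grip.png",cv2.resize(c["color"][150:330,200:440,::-1],None,fx=2.5,fy=2.5))
E
```

```text
above t 3.1 pos [ 0.4412 -0.019   0.1601] grip 0.0601 F [ 0.1  1.2 -0.5] q [ 0.42 -0.4  -0.43  0.   -1.54  1.16]
at t 4.3 pos [ 0.4415 -0.0194  0.0558] grip 0.0597 F [-0.6  0.9  0.2] q [ 0.42 -0.36 -0.59  0.   -1.34  1.16]
grip t 4.7 pos [ 0.4413 -0.0193  0.0555] grip 0.021 F [-0.3  1.7  3.9] q [ 0.42 -0.36 -0.59  0.   -1.34  1.16]
lift t 5.5 pos [ 0.4405 -0.0195  0.1121] grip 0.0209 F [-0.8  0.5 -2.2] q [ 0.42 -0.39 -0.51 -0.   -1.45  1.16]
```

View pics/grip.png

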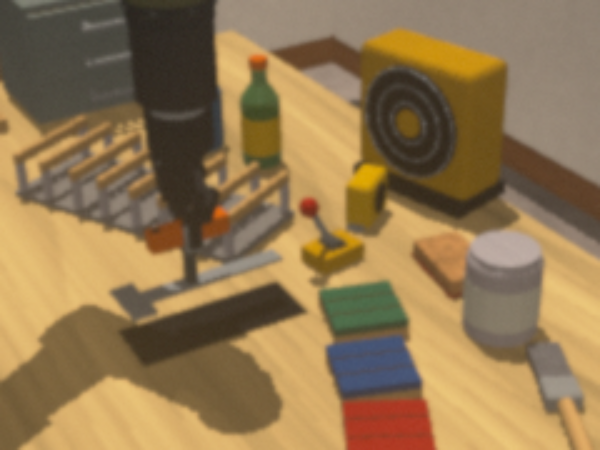

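The lifter is held level and the mat is exposed at about (210,320) in the crop. Green is next.

```bash
cat >> v.py <<'E'
OFF=.066   # sample centre ahead of lifter origin
def pick(k,away=None,bz=.005,frc=8):
    (p,y,_),=sample(k)
    d=np.array([np.cos(y),np.sin(y)])
    s=p-d*(OFF+.115)
    if solve_ik([*s,.005+H],Q(y)) is None: print("no ik");return
    ml(s,.16,y,feed=.3)
    (p2,y2,_),=sample(k)if False else ((p,y,_),)
    ml(s,bz,feed=.12);status("down")
    hit=ml(p-d*OFF,bz,feed=.1,force_limit=frc);status("in hit=%s"%hit)
    if hit: return
    q=p-d*OFF
    ml(q,bz+.009,feed=.03);
    if away is not None:
        q=q+np.array(away)*.012; ml(q,.035,feed=.05)
    ml(q,.16,feed=.12);status("up")
    return p,y
E
python3 - <<'E'
from v import *
np.set_printoptions(precision=1,suppress=True)
c=read_camera("top");h=cv2.cvtColor(c["color"],cv2.COLOR_RGB2HSV)
print(pick("b"))
c=read_camera("top");a=c["color"][200:360,240:440,::-1]
c=read_camera("side");b=c["color"][180:340,230:430,::-1]
cv2.imwrite("pics/b1.png",cv2.resize(np.hstack([a,b]),None,fx=2,fy=2,interpolation=3))
h=cv2.cvtColor(read_camera("top")["color"],cv2.COLOR_RGB2HSV)
E
```

```text
b [ 612.9 -123.8] -19.2 [83.1 85. ] (342, 245)
down t 7.6 pos [ 0.4 -0.1  0.1] grip 0.0207 F [-0.4 -0.5 -2.7] q [ 0.3 -0.3 -0.6  0.  -1.3  0.9]
in hit=False t 8.9 pos [ 0.6 -0.1  0.1] grip 0.0207 F [ 0.1  0.2 -2.3] q [ 0.2 -0.  -0.3 -0.  -1.3  1.1]
up t 10.7 pos [ 0.6 -0.1  0.2] grip 0.0207 F [ 0.5  0.  -4.1] q [ 0.2 -0.1 -0.1 -0.  -1.6  1.1]
(array([ 0.6, -0.1]), np.float64(-0.33487546284648767))
```

View pics/b1.png

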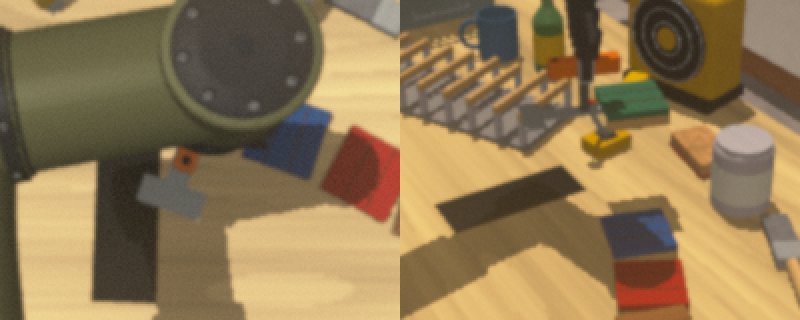

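Green is up on the blade and level (side view, around (630,100)). Now I'll rack it in bay 1.

```bash
cat >> v.py <<'E'
def place(b,feed=.22):
    q=BAY[b]-dr*OFF
    ml(q,.16,RY,feed=feed);status("over")
    ml(q,.082,feed=.1);ml(q,.056,feed=.025);status("set")
    r=BAY[b]-dr*(OFF+.125)
    hit=ml(r,.056,feed=.12,force_limit=8);status("out hit=%s"%hit)
    if not hit: ml(r,.16,feed=.25)
E
python3 - <<'E'
from v import *
np.set_printoptions(precision=4,suppress=True)
place(1)
c=read_camera("top");a=c["color"][200:360,80:280,::-1]
c=read_camera("side");b=c["color"][150:310,170:370,::-1]
cv2.imwrite("pics/b2.png",cv2.resize(np.hstack([a,b]),None,fx=2,fy=2,interpolation=3))
E
```

```text
over t 12.4 pos [0.4816 0.2001 0.2131] grip 0.0211 F [ 0.6 -0.1 -4. ] q [ 0.78 -0.17 -0.15  0.   -1.59  1.27]
set t 14.5 pos [0.4816 0.2009 0.1093] grip 0.021 F [-0.1  0.1 -2.1] q [ 0.78 -0.15 -0.32  0.   -1.4   1.27]
out hit=False t 15.7 pos [0.3706 0.1437 0.109 ] grip 0.0206 F [ 0.9 -0.2 -2.8] q [ 0.89 -0.54 -0.61  0.   -1.49  1.16]
```

View pics/b2.png

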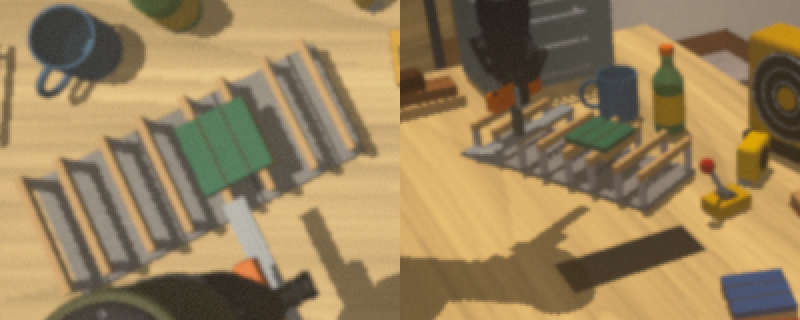

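Green sits astride bay 1's rails, at about (225,145) in the crop. Next I'll check it numerically and rack brown.

```bash
cat >> v.py <<'E'
def racked(k,b,c=None):
    c=c or read_camera("top");m=cv2.morphologyEx(mask(c,*HS[k]),cv2.MORPH_OPEN,np.ones((5,5)))
    for p,sz,ang,u,v,a in rects(c,m,.082,500):
        if 75<u<300 and min(sz)>60:
            e=p/1000-BAY[b];print("racked",k,"dx %.1f dy %.1f mm"%(e@dr*1e3,e@nr*1e3),"dyaw %.1f"%((ang-27.3+45)%90-45),sz.round(1))
E
python3 - <<'E'
from v import *
np.set_printoptions(precision=4,suppress=True)
racked("b",1)
c=read_camera("top")
for k in "acd": sample(k,c)
r=pick("a",away=(-.488,-.873))
if r:
    c=read_camera("top");sample("c",c)
    place(0)
    c=read_camera("top");racked("b",1,c);racked("a",0,c);sample("c",c);sample("d",c)
E
```

```text
racked b dx 0.7 dy 1.2 mm dyaw -0.4 [90.4 89.3]
a [ 467.2 -407. ] -17.4 [92.2 87.7] (459, 304)
c [ 509.9 -325. ] -28.9 [85.8 86. ] (424, 287)
d [ 558.4 -225.8] -19.3 [82.8 84. ] (383, 267)
a [ 467.2 -406.4] -17.4 [93.3 87.5] (459, 304)
down t 19.8 pos [ 0.295  -0.3525  0.0589] grip 0.0204 F [ 0.9  0.6 -2.4] q [-0.43 -0.31 -0.54  0.   -1.33  1.7 ]
in hit=False t 21.1 pos [ 0.4039 -0.3866  0.0581] grip 0.0207 F [ 0.4 -0.4 -1.8] q [-0.4  -0.02 -0.29 -0.   -1.3   1.67]
up t 23.4 pos [ 0.3981 -0.3968  0.2118] grip 0.0206 F [-0.6  0.2 -4.5] q [-0.43 -0.06 -0.05 -0.   -1.58  1.69]
over t 25.9 pos [0.5296 0.107  0.2131] grip 0.0208 F [ 0.   0.2 -4.8] q [ 0.57 -0.12 -0.1   0.   -1.59  1.47]
set t 28.1 pos [0.5297 0.1076 0.1092] grip 0.0204 F [-0.3 -0.5 -1.7] q [ 0.57 -0.1  -0.27  0.   -1.4   1.47]
out hit=False t 29.3 pos [0.4188 0.0504 0.109 ] grip 0.0209 F [ 0.7  0.8 -2.6] q [ 0.6  -0.45 -0.56  0.   -1.47  1.44]
racked b dx 0.6 dy 1.2 mm dyaw 0.8 [92.5 88.9]
racked a dx 0.2 dy -5.3 mm dyaw -0.4 [88.9 86.7]
c [ 510.7 -324.5] -28.9 [85.2 85.4] (424, 286)
d [ 558.4 -225.8] -19.2 [82.9 84. ] (383, 267)
```

```bash
python3 - <<'E'
from v import *
c=read_camera("top");a=c["color"][210:330,150:280,::-1]
c=read_camera("side");b=c["color"][170:290,220:350,::-1]
cv2.imwrite("pics/a2.png",cv2.resize(np.hstack([a,b]),None,fx=3,fy=3,interpolation=3))
E
```

View pics/a2.png

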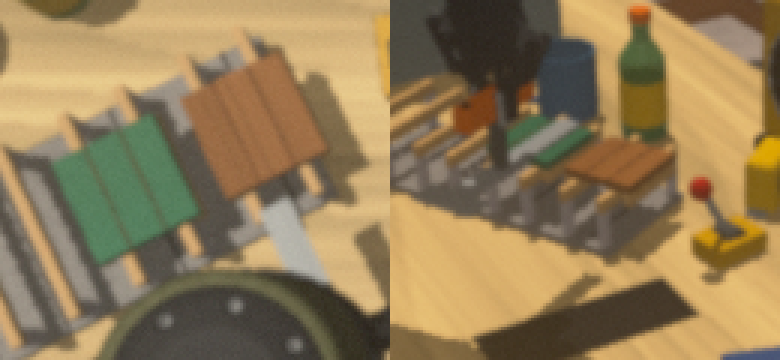

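Brown looks flat and astride its rails, about 5 mm off-centre but inside the 6 mm play. I'll triangulate its height against green's as a check, then rack red.

```bash
python3 - <<'E'
from v import *
np.set_printoptions(precision=1,suppress=True)
ct,cs=read_camera("top"),read_camera("side")
def cen(c,k,box):
    m=cv2.morphologyEx(mask(c,*HS[k]),cv2.MORPH_OPEN,np.ones((3,3)));z=np.zeros_like(m);u0,u1,v0,v1=box;z[v0:v1,u0:u1]=m[v0:v1,u0:u1]
    k=max(cv2.findContours(z,0,1)[0],key=cv2.contourArea);M=cv2.moments(k);return [M["m10"]/M["m00"],M["m01"]/M["m00"]],cv2.boundingRect(k)
for k in "ab":
    t,bt=cen(ct,k,(150,280,210,330));s,bs=cen(cs,k,(240,350,190,250))
    best=min(np.arange(.05,.12,.001),key=lambda z:np.linalg.norm(cast(ct,t,z)-cast(cs,s,z)))
    print(k,t,s,bt,bs,"z",best,cast(ct,t,best)*1e3,cast(cs,s,best)*1e3)
if pick("c"):
    place(2)
    c=read_camera("top");racked("b",1,c);racked("a",0,c);racked("c",2,c);sample("d",c)
E
```

```text
a [234.43418134377035, 251.37012393998694] [295.98033958891864, 224.16666666666663] (212, 228, 47, 48) (279, 216, 35, 18) z 0.07800000000000003 [[590.5 133.7]] [[590.3 134.2]]
b [191.30275779376498, 272.7935251798561] [277.25, 218.125] (168, 248, 48, 50) (269, 213, 17, 11) z 0.06900000000000002 [[540.6 235.7]] [[564.7 223.8]]
c [ 510.6 -324.5] -29.2 [85.5 85.3] (424, 286)
down t 32.7 pos [ 0.4 -0.2  0.1] grip 0.0209 F [ 0.7  1.  -2.2] q [-0.1 -0.4 -0.6  0.  -1.4  1.2]
in hit=False t 34.0 pos [ 0.5 -0.3  0.1] grip 0.0208 F [ 0.7 -0.3 -2.3] q [-0.2 -0.1 -0.3 -0.  -1.3  1.3]
up t 35.8 pos [ 0.5 -0.3  0.2] grip 0.0204 F [-0.2 -0.4 -3.5] q [-0.2 -0.1 -0.1 -0.  -1.6  1.3]
over t 38.6 pos [0.4 0.3 0.2] grip 0.0205 F [-0.5 -0.2 -4.2] q [ 1.  -0.2 -0.1  0.  -1.6  1.1]
set t 40.8 pos [0.4 0.3 0.1] grip 0.0209 F [ 0.5 -0.5 -1.9] q [ 1.  -0.1 -0.3  0.  -1.4  1.1]
out hit=False t 42.0 pos [0.3 0.2 0.1] grip 0.0209 F [-0.3 -1.  -2.5] q [ 1.1 -0.5 -0.6  0.  -1.5  0.9]
racked b dx 0.7 dy 1.0 mm dyaw -0.1 [90.3 88.5]
racked a dx 0.2 dy -5.2 mm dyaw 0.0 [89.  86.6]
racked c dx 0.4 dy -1.5 mm dyaw -0.2 [90.8 89. ]
d [ 558.3 -225.7] -20.1 [82.2 84.1] (383, 267)
```

```bash
python3 - <<'E'
from v import *
np.set_printoptions(precision=1,suppress=True)
if pick("d"):
    place(3)
    c=read_camera("top")
    for k,b in zip("abcd",range(4)): racked(k,b,c)
    h=cv2.cvtColor(c["color"],cv2.COLOR_RGB2HSV)
    dk=np.zeros((480,640),np.uint8);dk[250:370,270:340]=cv2.inRange(h,(0,0,0),(179,255,105))[250:370,270:340]
    k=max(cv2.findContours(dk,0,1)[0],key=cv2.contourArea);print("mat",cv2.minAreaRect((cast(c,k[:,0],.002)*1000).astype(np.float32)))
    m=mask(c,(170,130,60),(180,255,255));m[:,:275]=0;m[:,300:]=0;m[:215]=0;m[250:]=0
    s=read_camera("side");ms=mask(s,(170,130,60),(180,255,255));ms[:,:310]=0;ms[:,340:]=0;ms[:220]=0;ms[245:]=0
    for mm in(m,ms):
        M=cv2.moments(mm,True);print("ball px",M["m00"],M["m10"]/M["m00"],M["m01"]/M["m00"])
    cv2.imwrite("pics/all.png",np.hstack([cv2.resize(c["color"][200:370,80:345,::-1],(530,340),interpolation=3),cv2.resize(s["color"][210:260,300:340,::-1],(270,340),interpolation=3)]))
E
```

```text
d [ 558.7 -225.6] -20.0 [82.7 83.2] (383, 267)
down t 45.6 pos [ 0.4 -0.2  0.1] grip 0.0207 F [ 0.8  0.7 -2.4] q [ 0.1 -0.4 -0.6  0.  -1.4  1.1]
in hit=False t 46.9 pos [ 0.5 -0.2  0.1] grip 0.0208 F [-0.9 -0.5 -2.4] q [-0.  -0.1 -0.3 -0.  -1.3  1.2]
up t 48.7 pos [ 0.5 -0.2  0.2] grip 0.0205 F [ 0.1 -0.1 -3.1] q [-0.  -0.1 -0.1 -0.  -1.6  1.2]
over t 51.6 pos [0.4 0.4 0.2] grip 0.0206 F [ 0.8 -0.4 -4.2] q [ 1.2 -0.1 -0.1  0.  -1.6  0.9]
set t 53.7 pos [0.4 0.4 0.1] grip 0.0205 F [-0.5 -0.6 -1.6] q [ 1.2 -0.1 -0.3  0.  -1.4  0.9]
out hit=False t 54.9 pos [0.3 0.3 0.1] grip 0.0208 F [-0.6  0.3 -2.8] q [ 1.4 -0.4 -0.5  0.  -1.5  0.7]
racked a dx -5.2 dy -6.4 mm dyaw -0.1 [89.  86.4]
racked b dx 0.7 dy 1.0 mm dyaw 0.1 [90.4 88.5]
racked c dx 0.7 dy -1.8 mm dyaw 0.5 [90.1 89.4]
racked d dx 0.7 dy -2.3 mm dyaw 0.0 [88.  84.6]
mat ((461.9651794433594, -27.53038787841797), (76.92326354980469, 211.71490478515625), 88.22441864013672)
ball px 54.0 285.7037037037037 236.92592592592592
ball px 18.0 322.8888888888889 231.72222222222223
```

View pics/all.png

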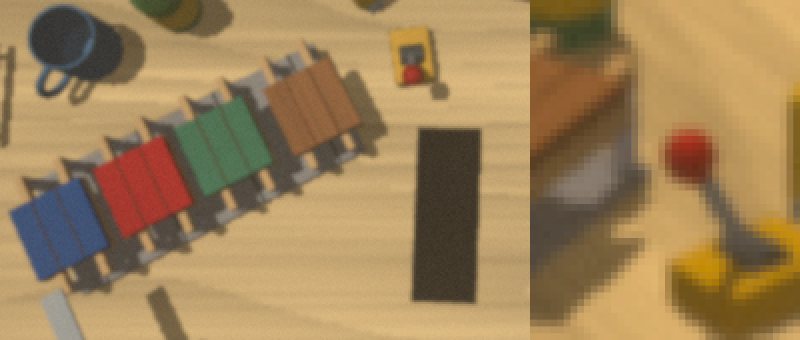

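All four are racked. Brown, however, has shifted from dx 0 to −5 and dy −5 to −6, so it was knocked and now sits against a rail. I'll lift it slightly and re-centre it.

```bash
python3 - <<'E'
from v import *
B=BAY[0]-nr*.003-dr*.005
ml(B-dr*(OFF+.125),.16,RY,feed=.25)
ml(B-dr*(OFF+.125),.056,feed=.1)
hit=ml(B-dr*OFF,.056,feed=.08,force_limit=8);status("in %s"%hit)
if not hit:
    ml(B-dr*OFF,.071,feed=.03);status("up")
    B=B+nr*.005+dr*.005
    ml(B-dr*OFF,.071,feed=.02);ml(B-dr*OFF,.056,feed=.025);status("down")
    print(ml(B-dr*(OFF+.125),.056,feed=.12,force_limit=8));ml(B-dr*(OFF+.125),.16,feed=.2)
    c=read_camera("top")
    for k,b in zip("abcd",range(4)): racked(k,b,c)
E
```

```text
in False t 59.9 pos [0.5263 0.1025 0.1092] grip 0.0206 F [ 0.1 -0.4 -2.5] q [ 0.57 -0.11 -0.28 -0.   -1.4   1.48]
up t 60.5 pos [0.5263 0.1026 0.1237] grip 0.0209 F [-0.5 -0.5 -4.4] q [ 0.57 -0.12 -0.26 -0.   -1.42  1.48]
down t 61.8 pos [0.5288 0.1094 0.1092] grip 0.0208 F [ 0.4 -1.  -2.2] q [ 0.58 -0.1  -0.28  0.   -1.4   1.47]
False
racked a dx 0.2 dy -2.1 mm dyaw -0.0 [89.2 86.6]
racked b dx 0.6 dy 0.9 mm dyaw -0.1 [92.5 88.8]
racked c dx 0.4 dy -1.8 mm dyaw 0.0 [90.9 89.6]
racked d dx 0.7 dy -2.3 mm dyaw 0.0 [88.  84.6]
```

```bash
python3 - <<'E'
from v import *
y=np.radians(-1.8);d=np.array([np.cos(y),np.sin(y)])
q=np.array([.462,-.0275])-.014*d
ml(q,.10,y,feed=.2);ml(q,.02,feed=.1)
print(ml(q,.0025,feed=.02,force_limit=6));status("on mat")
command_gripper(.06);move_linear([*q,.2],feed=.15);status("released")
command_gripper(0,f_grip=40)
yb=np.radians(7.3);db=np.array([np.cos(yb),np.sin(yb)]);pv=np.array([.6587,.0162])
s=pv-.105*db
movep([*s,.2],Q(yb));move_linear([*s,.083],feed=.12);status("pre")
hit=move_linear([*(pv+.045*db),.083],feed=.05,force_limit=22);status("pushed %s"%hit)
s_=get_state()["position"][:2];print("along",(s_-pv)@db)
E
```

```text
False
on mat t 66.3 pos [ 0.4481 -0.027   0.0556] grip 0.021 F [ 0.3 -0.6 -2.3] q [ 0.39 -0.34 -0.57  0.   -1.33  1.15]
released t 67.9 pos [ 0.4476 -0.027   0.1988] grip 0.0601 F [-0.3  0.5 -0.2] q [ 0.39 -0.38 -0.34 -0.   -1.61  1.15]
pre t 70.1 pos [0.5551 0.0029 0.0841] grip 0.0001 F [ 0.4 -0.3  0.7] q [ 0.37 -0.05 -0.27  0.   -1.35  1.33]
pushed True t 72.3 pos [0.6751 0.018  0.0815] grip 0.0002 F [-3.5 -0.2  2. ] q [ 0.32  0.28  0.08 -0.   -1.38  1.38]
along 0.016514708896678262
```

```bash
python3 - <<'E'
from v import *
np.set_printoptions(precision=1,suppress=True)
p=get_state()["position"];yb=np.radians(7.3);db=np.array([np.cos(yb),np.sin(yb)])
e=p[:2]-.03*db
move_linear([*e,p[2]],feed=.1);move_linear([*e,.25],feed=.2)
set_joints([1.484,.04,.085,0,-1.615,-.334]);status("home")
c=read_camera("top");s=read_camera("side")
for k,b in zip("abcd",range(4)): racked(k,b,c)
pts=[]
for cc,u0,u1,v0,v1 in((c,270,305,200,250),(s,310,350,215,255)):
    m=mask(cc,(170,120,60),(180,255,255));z=np.zeros_like(m);z[v0:v1,u0:u1]=m[v0:v1,u0:u1];M=cv2.moments(z,True)
    pts.append([M["m10"]/M["m00"],M["m01"]/M["m00"]]);print(pts[-1],M["m00"])
zz=min(np.arange(.03,.13,.001),key=lambda z:np.linalg.norm(cast(c,pts[0],z)-cast(s,pts[1],z)))
b=cast(c,pts[0],zz)[0];print("ball z",zz,b*1e3,"along",(b-[.6587,.0162])@db*1e3)
cv2.imwrite("pics/fin.png",np.hstack([cv2.resize(c["color"][200:370,80:345,::-1],(460,295),interpolation=3),cv2.resize(s["color"][200:310,215:345,::-1],(340,295),interpolation=3)]))
E
```

```text
home t 76.1 pos [0.2 0.5 0.2] grip -0.0001 F [ 0.1 -0.5 -0.6] q [ 1.5  0.   0.1  0.  -1.6 -0.3]
racked a dx 0.2 dy -2.0 mm dyaw -0.0 [89.2 86.7]
racked b dx 0.6 dy 1.1 mm dyaw 0.0 [90.4 88.5]
racked c dx 1.0 dy -1.5 mm dyaw 0.0 [91.8 89.5]
racked d dx 0.8 dy -2.3 mm dyaw -0.1 [87.9 84.7]
[281.3529411764706, 205.58823529411765] 51.0
[341.2307692307692, 224.3846153846154] 13.0
ball z 0.09600000000000006 [697.2  22.8] along 38.997980213206
```

View pics/fin.png

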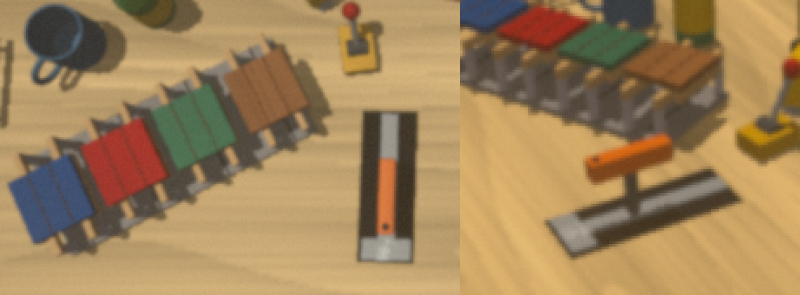

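All four samples are flat and centred on their rails. The lifter lies squarely on its mat, and the switch ball is fully over: +39 mm now, about −36 mm before, pushed to its stop. Handing in.

```bash
python3 -c "
from station import *
print(close_job())"
```

```text
the job is handed in; nothing more can be done
None
```

The job is handed in, result not reported back: all four samples are racked flat (brown→bay 0, green→1, red→2, blue→3, my reading of "its own pair of rails"), the fan switch is fully over, and the lifter is flat on its mat; brown shifted on the rack mid-run and was re-centred.

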